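Refit a round inspection cover flush on its push-in studs

ROBOT

A 7-joint arm with a two-finger parallel gripper is mounted at the origin on the work surface. World frame = base frame: x ahead of the robot, y to its left, z up, the work surface at z = 0. Lengths are in mm, angles in rad, forces in N, time in s.
With the tool pointing down it reaches from about 425 to 1025 mm from the base axis. Payload 9.4 kg.
Tool frame: the origin (TCP) lies at the very end of the fingers, on their centre line; the grasp point (between the pads) lies 19 mm behind it; z points along the fingers, y is the line along which they close (so a half turn about z gives the same grasp; the last joint's range is limited). The gripper opens to 93 mm and grips with 3 to 60 N. Pads are 15 mm wide; open, the fingers measure 128 mm over their backs; the gripper's body (75 mm by 188 mm) begins 65 mm behind the grasp point.
Start: joints at [1.11, 0.599, -0.003, 1.599, 0.002, 0.943, -0.08], TCP at [271.464, -672.258, 218.618] pointing down, gripper open.
Joint ranges: [-2.57, 2.57], [-0.35, 1.97], [-1.29, 1.29], [0.11, 2.56], [-1.05, 4.19], [0.11, 1.86], [-2.63, 2.63]. Speed limits (rad/s): [2.22, 2.22, 3.01, 3.01, 3.14, 3.14, 3.14].

INTERFACE

Orientations are given as [roll, pitch, yaw] about the fixed x, y, z axes, in that order (R = Rz(yaw) Ry(pitch) Rx(roll)).
In Python, from workcell import get_obs, capture, job gives the robot as it stands.
- The arm moves only by the tool carry_out, never from a script. Its argument "motion" is a list of rows, each a list of 3 entries, a list of its own where there are three numbers: the closure, from -1 (fully open) to 1 (shut), then the shift along the tool's x, y, z in cm, then the turn, a rotation vector about the tool's x, y, z in degrees. A call has 1 to 10 rows; each row is the pose to reach, as a shift and turn from the pose commanded when the call began, along the tool's axes at that moment; what a row does not reach only later rows make up. A row lasts 1/10 s, in which the tool goes at most 50 mm and 8.59 degrees, less where a joint would pass 70% of its speed; a pose out of reach is approached as far as the arm can. A call with a gripper value outside its range is refused whole. The fingers move at their own pace and stop on an object; "squeeze" is the grip in N (left out, the last holds). Time passes only in rows, so rows that repeat a pose let the fingers close. It gives the time, the measured TCP pose, the force, the opening and the grip force at its end, in the units of the state.
- get_obs(): the state, without advancing time (a new reading comes with each control period).
- capture(name): name is "scene" or "side" or "wrist"; returns a dict with "img" (400x640x3 uint8, red, green, blue), "fov_y" (degrees; the focal length in pixels is half the picture's height over the tangent of half this angle, whatever the lens; pixels are square), "cx", "cy" (the principal point, pixels), "world_from_camera" (4x4, takes a point from camera to world coordinates); the wrist camera has in their place "hand_eye" (4x4, takes a point from camera to tool coordinates, whose origin is the TCP and whose axes are the flange's). Camera axes: x right, y down, z forward; pixel columns grow to the right and rows downward; lengths in mm; the calibration is good to about 2 mm. The wrist camera is an equidistant fisheye: a pixel r from the principal point sees the ray r / f radians off the axis. A picture is of the moment at which its call begins: read the wrist's pose just before it. There is no depth.
- job.job_done(): hands the job in; it is judged then, once.
The state is a dict: "t": time; "joint_positions": joint angles; "qvel": joint speeds; "effort": joint torques, N m; "tool_pos": TCP position; "ee_rot": TCP orientation; "wrist_force": force on the tool from outside, world axes, zero at the start; "wrist_torque": the same for the moment, N m; "width": finger opening in mm; "finger_force": force on a finger pad.
Only numpy, scipy, OpenCV 4.12 (cv2) and the standard library are available. Lean on these libraries where they do the work, as an engineer would, in place of code of your own. Each camera call takes 0.05 s, during which the arm holds its last target. There are 200 camera calls.

TASK

Close up the grey housing: take the loose steel socket out of its round recess and put it in the blue tray, then slide the round aluminium cover, circled face up as it lies, into the recess and press it down until it sits fully home on the recess floor, level and flush with the housing's top all the way round. Leave the tin, the battery, the oil bottle and the wrench where they are.

Things in the scene. Friction and masses are not known exactly. Their poses are not given: they have to be found in the camera images.
- housing: low grey metal equipment housing fixed to the bench, 230 (its x) x 360 (its y) x 50 mm high, flat top. In mid-top is a round flat-floored recess, 114 mm in diameter and 8 mm deep. A fixed black cable gland, 24 mm in diameter and 36 mm tall, stands on the top 98 mm from the centre along the housing's +x. Origin: centre of the underside; z up
- seat (a point): centre of the recess floor of the housing, 42 mm above the housing's underside and 8 mm below its top; axes as the housing
- stud0_top (a point): tip of a black rubber cone-shaped stud, 26 mm wide at its base, 8 mm at its flat tip, standing 2 to 5 mm above the recess floor, 38 mm from the recess centre. It slides stiffly straight down (about 9 N) until level with the recess floor and stays where it is pushed. The three studs are 120 degrees apart (this one: towards the housing's +x)
- stud1_top (a point): second stud, like the first, 120 degrees anticlockwise from it seen from above; its tip
- stud2_top (a point): third stud, like the first, 240 degrees anticlockwise from it seen from above; its tip
- cover: plain round aluminium cover disc, 110 mm in diameter, 8 mm thick, about 0.2 kg, with a thin circle drawn on its upper face; at first it lies loose and flat on the housing's top, on one side (+y or -y) of the recess. Origin: centre of its underside; z up. Fully home, its top is flush with the housing's top
- socket: small steel wrench socket, a round cylinder 24 mm in diameter and 34 mm tall, standing upright on the recess floor between the studs. Origin: centre of its underside; z along its axis
- socket_mid (a point): middle of the socket, on its axis 17 mm above its underside
- tray: blue plastic open tray fixed on the bench beside the housing, 140 (its x) x 100 (its y) x 35 mm high, walls and floor 4 mm thick. Origin: centre of the underside; z up
- tin: bystander: small round tin, 48 mm in diameter, 55 mm tall, standing on the housing's top on the side of the recess away from the cover. Origin: centre of its underside
- battery: bystander: black power-tool battery, 110 (its x) x 75 x 60 mm high, on the bench on the side of the housing away from the tray. Origin: centre of its underside
- oil: bystander: white plastic oil bottle, 56 mm in diameter, 160 mm tall, standing on the bench to the right (-y) of the housing. Origin: centre of its underside
- wrench: bystander: steel wrench, 160 mm long, lying on the bench to the left (+y) of the housing. Origin: under its middle, x along its length
Things that resemble listed ones, but are neither listed nor needed, are in the scene too. There is more than one size of the socket; the one meant has the size given above.

How it is judged:
By the outcome, as a careful person would: the job done as asked, in the order asked, and still so for the second after the job is handed in, with the robot touching nothing.
It also fails if it takes over 72 s, if anything falls off the work surface, if the arm or the gripper's body presses on something with over 40 N, if the wrist force passes 120 N, or if a joint passes its speed limit or range.

## Working session

There is one attempt and no reset: what is moved stays moved. The work goes in short steps, Python scripts to look and compute and a tool call to move; the robot and the scene stay as the last step left them, time stands still between calls to the robot, and variables do not carry over. Pictures are saved under pics/ and viewed, at most 10 in all, crops included, and the job is handed in when it is done.

Besides the shell and the picture viewer there is one more tool, called as name(argument=value, ...), one argument or row to a line, values as JSON. carry_out: Moves the arm, as the interface text tells. Its arguments: {"type":"object","properties":{"motion":{"type":"array","items":{"type":"array"}},"squeeze":{"type":"number"}},"required":["motion"]}

```bash
mkdir -p pics; cat > h.py <<'E'
import numpy as np, cv2, json
from workcell import get_obs, capture, job
from scipy.spatial.transform import Rotation as R
def save(n,name):
    c=capture(n); cv2.imwrite(f'pics/{name}.png',c['img'][:,:,::-1]); np.save(f'pics/{name}.npy',c,allow_pickle=True); return c
def load(name): return np.load(f'pics/{name}.npy',allow_pickle=True).item()
def foc(c): return 200/np.tan(np.radians(c['fov_y'])/2)
def ray(c,u,v):
    T=c['world_from_camera']; d=np.array([(u-c['cx'])/foc(c),(v-c['cy'])/foc(c),1])
    return T[:3,3],T[:3,:3]@d
def atz(c,u,v,z):
    o,d=ray(c,u,v); return o+d*(z-o[2])/d[2]
def proj(c,p):
    T=np.linalg.inv(c['world_from_camera']); q=T[:3,:3]@np.array(p)+T[:3,3]
    return c['cx']+foc(c)*q[0]/q[2], c['cy']+foc(c)*q[1]/q[2]
E
python3 - <<'E'
from h import *
o=get_obs(); print({k:np.round(v,3) for k,v in o.items()})
for n in('scene','side'):
    c=save(n,n+'0'); print(n,c['fov_y'],c['cx'],c['cy'],np.round(c['world_from_camera'],3).tolist())
c=save('wrist','wrist0'); print({k:(np.round(v,3).tolist()) for k,v in c.items() if k!='img'})
E
```

```text
{'t': np.float64(0.0), 'joint_positions': array([ 1.11 ,  0.6  , -0.003,  1.6  ,  0.002,  0.943, -0.08 ]), 'qvel': array([-0.001,  0.   ,  0.   ,  0.001, -0.001, -0.001,  0.001]), 'effort': array([ 0.0000e+00, -7.6507e+01,  1.4980e+00, -2.5235e+01, -5.2000e-02,
        1.7000e-02,  0.0000e+00]), 'tool_pos': array([ 271.277, -671.822,  217.774]), 'ee_rot': array([-3.14 ,  0.   ,  0.384]), 'wrist_force': array([ 0.198,  0.019, -0.262]), 'wrist_torque': array([-0.004,  0.025,  0.031]), 'finger_force': np.float64(0.0), 'width': np.float64(92.65)}
scene 48.72657257556622 327.3500385348598 197.3325723505141 [[0.57, 0.604, -0.558, 1249.41], [0.822, -0.419, 0.386, -471.141], [-0.001, -0.678, -0.735, 900.662], [0.0, 0.0, 0.0, 1.0]]
side 49.33708682250349 319.21669400866114 199.80867126020098 [[-0.968, -0.173, 0.181, 397.508], [-0.25, 0.716, -0.652, 836.635], [-0.017, -0.676, -0.737, 1026.047], [0.0, 0.0, 0.0, 1.0]]
{'fov_y': 65.706, 'cx': 318.313, 'cy': 198.051, 'hand_eye': [[0.0, -0.964, -0.265, 73.62], [1.0, 0.0, 0.001, 0.07], [-0.001, -0.265, 0.964, -165.473], [0.0, 0.0, 0.0, 1.0]]}
```

View pics/scene0.png

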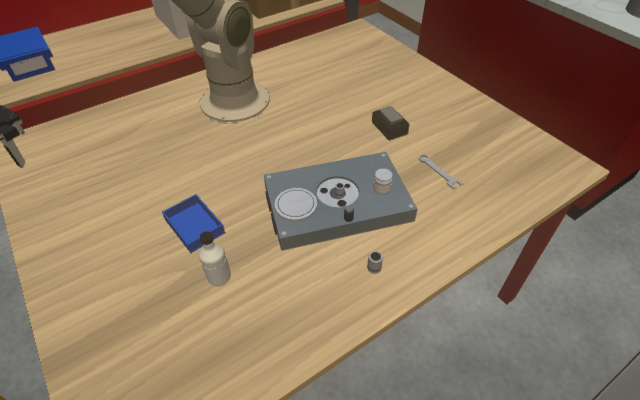

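View pics/side0.png

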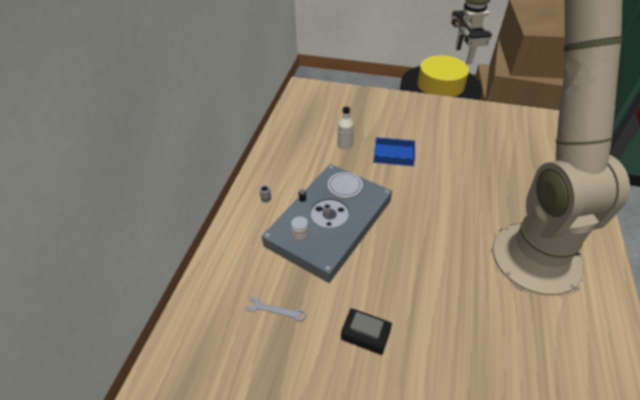

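The scene view shows the housing centred near (338,197), cover at (296,204), recess at (338,192), tin at (383,181), gland at (349,213), tray at (193,222). There are two socket candidates: one at (339,190) in the recess and a larger one at (375,262) loose on the bench. The one in the recess fits, because it stands between the studs; I'll confirm it in a crop.

```bash
python3 - <<'E'
from h import *
c=load('scene0'); i=cv2.resize(c['img'][140:280,255:425,::-1],None,fx=4.2,fy=4.2,interpolation=cv2.INTER_CUBIC); cv2.imwrite('pics/crop0.png',i)
s=load('side0')
for n,a,b,z in(('recess',(338,192),(330,213),50),('cover',(296,204),(346,185),58),('tray',(193,222),(395,152),17),('tin',(383,181),(300,228),75),('oil',(215,262),(345,130),80)):
    print(n,atz(c,*a,z).round(),atz(s,*b,z).round())
E
```

```text
recess [604.  10.  50.] [593.  17.  50.]
cover [ 583. -108.   58.] [ 570. -100.   58.]
tray [ 452. -342.   17.] [ 446. -337.   17.]
tin [658. 116.  75.] [657. 112.  75.]
oil [ 645. -357.   80.] [ 626. -338.   80.]
```

View pics/crop0.png

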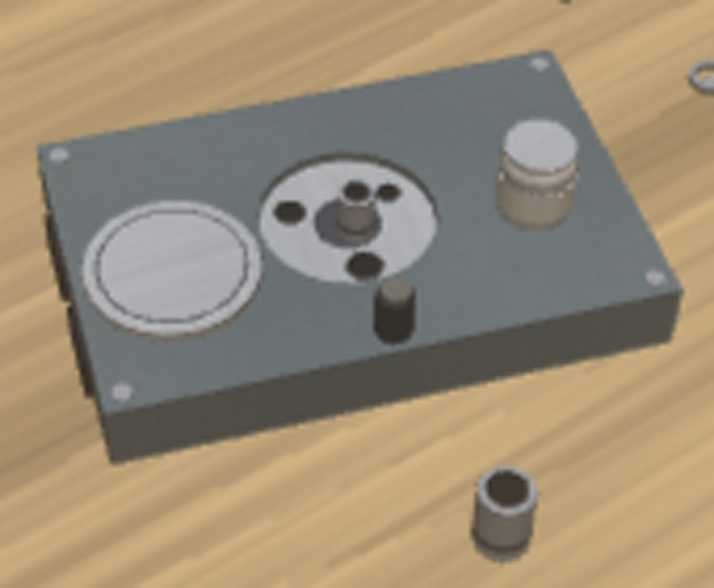

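The crop confirms it: the narrow socket stands in the recess among the three black studs, and the wider one at crop (505,515) is the decoy on the bench. Next I'll work out the housing yaw and the move for a wrist view.

```bash
cat >> h.py <<'E'
def move(p,yaw):
    o=get_obs(); r=R.from_euler('xyz',o['ee_rot']); t=R.from_euler('xyz',[np.pi,0,yaw])
    print('tool',o['tool_pos'].round(1),o['ee_rot'].round(3),'t',round(float(o['t']),2))
    print('shift cm',(r.inv().apply(np.array(p)-o['tool_pos'])/10).round(2),'turn deg',np.degrees((r.inv()*t).as_rotvec()).round(2))
E
python3 - <<'E'
from h import *
c=load('scene0'); P=[atz(c,255+u/4.2,140+v/4.2,50)[:2] for u,v in((40,148),(552,50),(682,290),(110,410))]
print(np.round(P),np.mean(P,0)); print([np.degrees(np.arctan2(*(b-a)[::-1])) for a,b in zip(P,P[1:]+P[:1])])
move([590,0,330],.0)
E
```

```text
[[ 437. -119.]
 [ 554.  218.]
 [ 769.  142.]
 [ 649. -191.]] [602.39486406  12.36960183]
[np.float64(70.90409195880869), np.float64(-19.64949429550428), np.float64(-109.73437156523424), np.float64(161.11119599985986)]
tool [ 271.3 -671.9  218. ] [-3.14   0.     0.384] t 0.15
shift cm [ 54.71 -50.38 -11.15] turn deg [-6.000e-02  2.000e-02  2.199e+01]
```

carry_out(
  motion=[
    [-1,[0,0,-5],[0,0,0]],
    [-1,[4,-3,-9],[0,0,4]],
    [-1,[7,-6,-11],[0,0,8]],
    [-1,[10,-9,-11],[0,0,12]],
    [-1,[13.5,-12.5,-11],[0,0,16]],
    [-1,[17,-15.6,-11],[0,0,20]],
    [-1,[20.5,-18.8,-11],[0,0,24]],
    [-1,[24,-22,-11],[0,0,28]],
    [-1,[27.5,-25.2,-11],[0,0,32]],
    [-1,[31,-28.4,-11],[0,0,36]],
  ],
)

```text
t: 1.15
tool_pos: [453.0, -290.9, 328.6]
ee_rot: [3.142, -0.0, -0.247]
wrist_force: [0.6, 0.2, -0.5]
width: 92.9
finger_force: 0.0
```

```bash
python3 -c "
from h import *
move([590,0,330],-.34)"
```

```text
tool [ 453.  -290.9  328.6] [ 3.142 -0.    -0.247] t 1.15
shift cm [  6.16 -31.56  -0.14] turn deg [ 0.  -0.   5.3]
```

carry_out(
  motion=[
    [-1,[0.8,-4,0],[0,0,2]],
    [-1,[1.7,-8.5,0],[0,0,4]],
    [-1,[2.5,-13,0],[0,0,5.3]],
    [-1,[3.4,-17.5,0],[0,0,5.3]],
    [-1,[4.3,-22,0],[0,0,5.3]],
    [-1,[5.1,-26,0],[0,0,5.3]],
    [-1,[5.8,-29.5,0],[0,0,5.3]],
    [-1,[6.1,-31.5,0],[0,0,5.3]],
    [-1,[6.1,-31.5,0],[0,0,5.3]],
    [-1,[6.1,-31.5,0],[0,0,5.3]],
  ],
)

```text
t: 2.15
tool_pos: [587.7, -2.3, 328.2]
ee_rot: [3.141, 0.001, -0.337]
wrist_force: [-0.2, -0.6, 0.6]
width: 93.0
finger_force: 0.0
```

```bash
cat >> h.py <<'E'
def wsave(name):
    o=get_obs(); c=save('wrist',name)
    T=np.eye(4); T[:3,:3]=R.from_euler('xyz',o['ee_rot']).as_matrix(); T[:3,3]=o['tool_pos']
    c['T']=T@c['hand_eye']; np.save(f'pics/{name}.npy',c,allow_pickle=True); return c
def watz(c,u,v,z):
    x,y=u-c['cx'],v-c['cy']; r=np.hypot(x,y)+1e-9; th=r/foc(c)
    d=c['T'][:3,:3]@np.array([np.sin(th)*x/r,np.sin(th)*y/r,np.cos(th)]); o=c['T'][:3,3]
    return o+d*(z-o[2])/d[2]
def wproj(c,p):
    q=c['T'][:3,:3].T@(np.array(p)-c['T'][:3,3]); th=np.arctan2(np.hypot(q[0],q[1]),q[2]); a=np.arctan2(q[1],q[0])
    return c['cx']+foc(c)*th*np.cos(a), c['cy']+foc(c)*th*np.sin(a)
E
python3 -c "
from h import *
c=wsave('w1'); print(get_obs()['tool_pos'],get_obs()['ee_rot'])"
```

```text
[587.53883538  -3.15450895 328.40122077] [ 3.14066416e+00  4.38810411e-04 -3.38000200e-01]
```

View pics/w1.png

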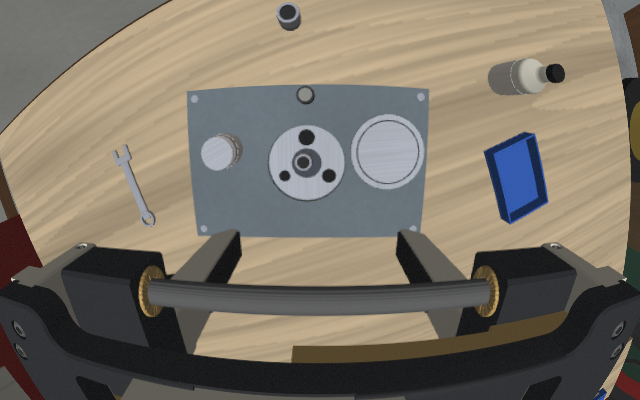

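The wrist view shows the recess at (307,162), socket top at about (303,162), studs at (306,137), (284,176) and (329,176), cover at (388,151), tin at (221,151), gland at (305,95) and tray at (517,177). I'll segment these for precise positions.

```bash
cat >> h.py <<'E'
from scipy.optimize import least_squares
def circ(P):
    f=lambda q:np.hypot(P[:,0]-q[0],P[:,1]-q[1])-q[2]
    s=least_squares(f,[*P.mean(0),50],loss='soft_l1',f_scale=1); return s.x, np.abs(s.fun).mean()
def disc(c,u,v,z,th,fn=watz):
    g=cv2.cvtColor(c['img'],cv2.COLOR_RGB2GRAY); m=(g>th).astype(np.uint8)
    n,l,st,ce=cv2.connectedComponentsWithStats(m,connectivity=4); k=l[v,u]
    cn=max(cv2.findContours((l==k).astype(np.uint8),cv2.RETR_EXTERNAL,cv2.CHAIN_APPROX_NONE)[0],key=len)
    return circ(np.array([fn(c,*p,z)[:2] for p in cn[:,0]])), st[k]
E
python3 - <<'E'
from h import *
c=load('w1'); g=cv2.cvtColor(c['img'],cv2.COLOR_RGB2GRAY)
print(g[150,255:262],g[162,270:280],g[151,350:356],g[151,385:390])
for th in(140,150):
  print('recess',disc(c,290,150,42,th)); print('cover',disc(c,388,130,58,th),disc(c,353,151,58,th))
for n,uv,z in(('sock',(303,162),76),('st0',(306,137),45),('st1',(284,176),45),('st2',(329,176),45),('gland',(305,95),86),('c1',(194.5,99),50),('c2',(421,97),50),('c3',(413,229),50),('c4',(204,229),50)): print(n,watz(c,*uv,z)[:2].round(1))
for u,v in((534,133),(547,210),(509,222),(485,152)): print('tray',watz(c,u,v,35).round())
x0,y0=255,85; cv2.imwrite('pics/crop1.png',cv2.resize(c['img'][85:205,255:435,::-1],None,fx=4.4,fy=4.4,interpolation=cv2.INTER_CUBIC))
E
```

```text
[115 115 116 117 116 115 116] [179 180 179 182 181 183 182 180 175 177] [110 150 173 174 175 177] [174 176 176 177 176]
recess ((array([596.59710021,  12.80103856,  55.13262165]), np.float64(0.39935006394631933)), array([ 269,  125,   76,   75, 3209], dtype=int32))
cover ((array([ 575.38876402, -104.77028978,   44.01229889]), np.float64(0.3473362440089023)), array([ 358,  121,   60,   62, 2892], dtype=int32)) ((array([ 575.65931498, -104.78038561,   53.98564972]), np.float64(0.3813020859694227)), array([ 351,  114,   74,   75, 1130], dtype=int32))
recess ((array([596.49751088,  12.89237095,  54.74131427]), np.float64(0.38798313415773145)), array([ 269,  126,   75,   74, 3104], dtype=int32))
cover ((array([ 575.39118065, -104.83117654,   43.67375646]), np.float64(0.3906061811480157)), array([ 358,  122,   60,   61, 2849], dtype=int32)) ((array([ 575.65206296, -104.8278783 ,   53.65483904]), np.float64(0.39223542915964643)), array([ 351,  114,   73,   75, 1036], dtype=int32))
sock [603.5  13.7]
st0 [6.326e+02 2.000e-01]
st1 [589.2  50.4]
st2 [567.1 -12.4]
gland [687.5 -19.5]
c1 [746.6 136.5]
c2 [ 636.8 -179.1]
c3 [ 444.1 -111.7]
c4 [553.7 203.7]
tray [ 525. -382.   35.]
tray [ 370. -393.   35.]
tray [ 381. -297.   35.]
tray [ 521. -270.   35.]
```

View pics/crop1.png

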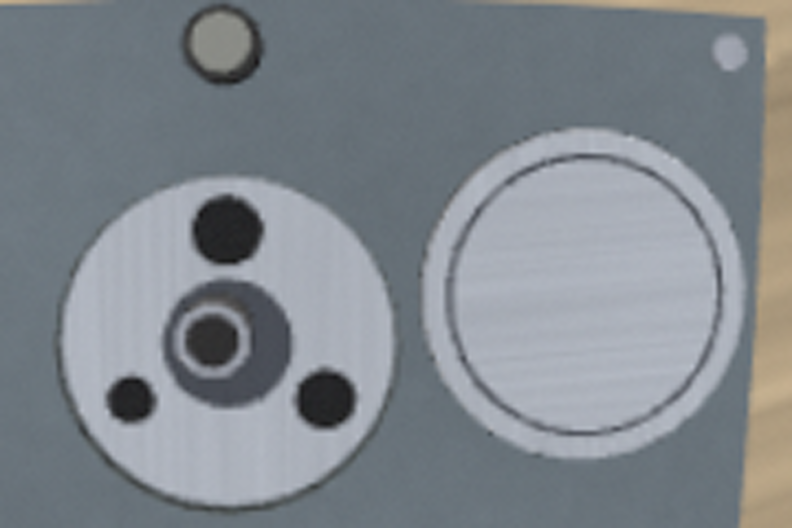

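Recess centre ≈ (596.5, 12.8), yaw ≈ -19.2°, socket ≈ (603.5, 13.7), cover ≈ (575.6, -104.8). Next is the socket grasp with TCP at z=50, above the studs and rim.

```bash
python3 -c "
from h import *
move([603.5,13.7,50],-.335)"
```

```text
tool [587.5  -3.2 328.4] [ 3.141  0.    -0.338] t 2.2
shift cm [ 0.96 -2.15 27.84] turn deg [ 0.05  0.03 -0.17]
```

carry_out(
  motion=[
    [-0.2,[0.5,-1,2],[0,0,0]],
    [-0.2,[0.96,-2.15,6],[0,0,0]],
    [-0.2,[0.96,-2.15,10],[0,0,0]],
    [-0.2,[0.96,-2.15,14],[0,0,0]],
    [-0.2,[0.96,-2.15,18],[0,0,0]],
    [-0.2,[0.96,-2.15,20],[0,0,0]],
    [-0.2,[0.96,-2.15,21],[0,0,0]],
    [-0.2,[0.96,-2.15,21],[0,0,0]],
    [-0.2,[0.96,-2.15,21],[0,0,0]],
  ],
)

```text
t: 3.1
tool_pos: [604.8, 14.4, 119.7]
ee_rot: [-3.141, -0.001, -0.338]
wrist_force: [-0.4, -0.6, -0.5]
width: 56.1
finger_force: 0.0
```

```bash
python3 -c "
from h import *
move([603.5,13.7,50],-.335)
c=wsave('w2'); x=wproj(c,[603.5,13.7,76]); print(x); u,v=map(int,x)
print(get_obs()['width'])
cv2.imwrite('pics/w2c.png',cv2.resize(c['img'][max(v-110,0):v+110,u-160:u+160,::-1],None,fx=2.4,fy=2.4))"
```

```text
tool [604.8  14.4 119.7] [-3.141e+00 -1.000e-03 -3.380e-01] t 3.1
shift cm [-0.1   0.11  6.97] turn deg [-0.02 -0.08 -0.17]
(np.float64(319.66091850826564), np.float64(221.17495176966088))
55.794792776115735
```

View pics/w2c.png

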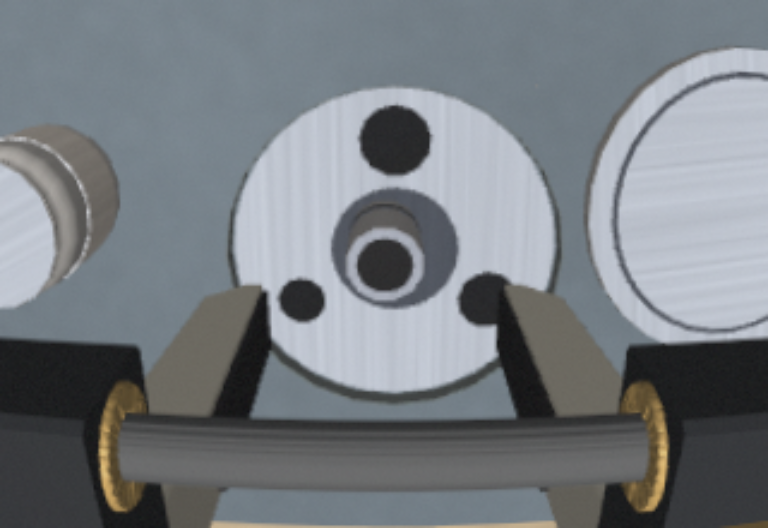

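The socket top sits at full-image pixel (319,221), matching the predicted (319.7,221.2), and the fingers straddle it. I'll descend and grip.

carry_out(
  motion=[
    [-0.2,[-0.1,0.1,3],[0,0,0]],
    [-0.2,[-0.1,0.1,5.5],[0,0,0]],
    [-0.2,[-0.1,0.1,6.6],[0,0,0]],
    [-0.2,[-0.1,0.1,6.95],[0,0,0]],
    [-0.2,[-0.1,0.1,6.95],[0,0,0]],
    [0.9,[-0.1,0.1,6.95],[0,0,0]],
    [0.9,[-0.1,0.1,6.95],[0,0,0]],
    [0.9,[-0.1,0.1,6.95],[0,0,0]],
    [0.9,[-0.1,0.1,6.95],[0,0,0]],
    [0.9,[-0.1,0.1,6.95],[0,0,0]],
  ],
  squeeze=20,
)

```text
t: 4.15
tool_pos: [603.1, 14.5, 49.4]
ee_rot: [-3.141, -0.0, -0.337]
wrist_force: [-0.5, 0.5, 2.8]
width: 23.5
finger_force: 20.0
```

```bash
python3 -c "
from h import *
print(get_obs()['width'],get_obs()['finger_force'])
move([449,-337,150],-.335)"
```

```text
23.495251485969888 20.000657737255096
tool [603.1  14.5  49.4] [-3.141 -0.    -0.337] t 4.15
shift cm [ -2.91  38.27 -10.07] turn deg [-0.01 -0.03 -0.12]
```

carry_out(
  motion=[
    [0.9,[0,0,-2],[0,0,0]],
    [0.9,[0,0,-6],[0,0,0]],
    [0.9,[0,2,-10],[0,0,0]],
    [0.9,[-0.5,6,-11],[0,0,0]],
    [0.9,[-0.8,10,-11],[0,0,0]],
    [0.9,[-1.1,14,-11],[0,0,0]],
    [0.9,[-1.4,18,-11],[0,0,0]],
    [0.9,[-1.7,22,-11],[0,0,0]],
    [0.9,[-2,26,-11],[0,0,0]],
    [0.9,[-2.3,30,-11],[0,0,0]],
  ],
)

```text
t: 5.15
tool_pos: [481.1, -262.3, 159.1]
ee_rot: [3.142, 0.0, -0.337]
wrist_force: [0.9, 0.9, -0.7]
width: 23.5
finger_force: 20.0
```

carry_out(
  motion=[
    [0.9,[-0.3,4,0],[0,0,0]],
    [0.9,[-0.5,7,0],[0,0,0]],
    [0.9,[-0.6,8.3,0],[0,0,0]],
    [0.9,[-0.6,8.3,0],[0,0,0]],
    [0.9,[-0.6,8.3,0],[0,0,0]],
  ],
)

```text
t: 5.65
tool_pos: [449.5, -336.0, 159.0]
ee_rot: [-3.141, 0.0, -0.336]
wrist_force: [-0.4, 1.5, -0.7]
width: 23.5
finger_force: 20.0
```

```bash
python3 - <<'E'
from h import *
o=get_obs();print(o['width'],o['finger_force']); move([449,-337,17],-.335)
c=save('scene','s3'); s=save('side','side3')
for n,k in((c,'sc'),(s,'si')):
    h=cv2.cvtColor(n['img'],cv2.COLOR_RGB2HSV); m=cv2.inRange(h,(105,120,30),(130,255,255))
    nn,l,st,ce=cv2.connectedComponentsWithStats(m); print(k,[(st[i],ce[i].round()) for i in range(1,nn) if st[i][4]>150])
w=wsave('w3'); a=c['img'][150:280,140:300]; b=s['img'][110:190,330:490]
z=lambda i,f:cv2.resize(i,None,fx=f,fy=f)
cv2.imwrite('pics/m3.png',np.vstack([np.hstack([cv2.resize(a,(390,300)),cv2.resize(b,(390,300))]),cv2.resize(w['img'],(780,300))])[:,:,::-1])
E
```

```text
23.511815161861964 20.000015795230865
tool [ 449.5 -336.   159. ] [-3.141  0.    -0.336] t 5.65
shift cm [-0.02  0.13 14.2 ] turn deg [-0.05  0.01 -0.06]
sc [(array([   0,   27,   54,   54, 1599], dtype=int32), array([23., 50.])), (array([ 162,  195,   60,   50, 1246], dtype=int32), array([192., 222.]))]
si [(array([375, 138,  39,  27, 898], dtype=int32), array([394., 151.]))]
```

View pics/m3.png

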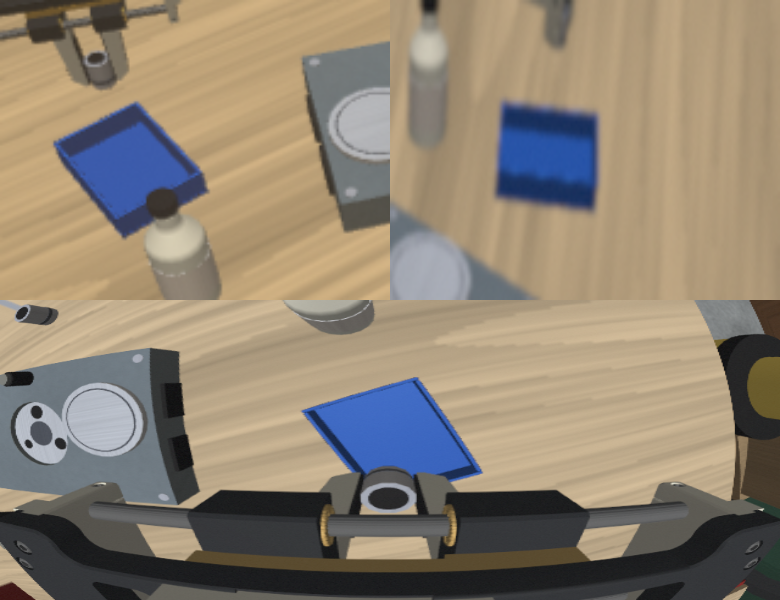

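The wrist view shows the socket held between the fingers. The tray's top corners are at mosaic (303,411), (417,378) and (481,471), and I'll use them to refine its centre.

```bash
python3 - <<'E'
from h import *
w=load('w3'); P=[watz(w,u*640/780,(v-300)*4/3,35)[:2] for u,v in((303,411),(417,378),(481,471))]
print(np.round(P),'centre',((P[0]+P[2])/2).round(1))
c=load('s3'); P=[atz(c,140+u*160/390,150+v*130/300,35)[:2] for u,v in((56,145),(139,103),(203,175),(124,219))]
print(np.round(P),np.mean(P,0).round(1))
move([449,-337,17],-.335)
E
```

```text
[[ 513. -287.]
 [ 522. -384.]
 [ 389. -397.]] centre [ 450.7 -342. ]
[[ 395. -396.]
 [ 385. -298.]
 [ 523. -287.]
 [ 533. -378.]] [ 459.  -339.9]
tool [ 449.9 -335.5  159.1] [-3.141  0.    -0.334] t 5.8
shift cm [-0.04  0.18 14.21] turn deg [-0.04  0.    0.04]
```

carry_out(
  motion=[
    [0.9,[0.7,0.35,4],[0,0,0]],
    [0.9,[0.7,0.35,8],[0,0,0]],
    [0.9,[0.7,0.35,11.5],[0,0,0]],
    [0.9,[0.7,0.35,13.5],[0,0,0]],
    [0.9,[0.7,0.35,14.3],[0,0,0]],
    [0.9,[0.7,0.35,14.6],[0,0,0]],
    [0.9,[0.7,0.35,14.6],[0,0,0]],
    [0.9,[0.7,0.35,14.6],[0,0,0]],
    [0.27,[0.7,0.35,14.6],[0,0,0]],
    [0.27,[0.7,0.35,14.6],[0,0,0]],
  ],
)

```text
t: 6.8
tool_pos: [454.7, -343.3, 14.0]
ee_rot: [3.141, -0.001, -0.337]
wrist_force: [-0.2, 0.6, 0.8]
width: 32.7
finger_force: 0.0
```

carry_out(
  motion=[
    [0.27,[0,0,0],[0,0,0]],
    [0.27,[0,0,0],[0,0,0]],
    [0.27,[0,0,-2],[0,0,0]],
    [0.27,[0,0,-5],[0,0,0]],
    [0.27,[0,0,-9.5],[0,0,0]],
    [0.27,[0,0,-13],[0,0,0]],
    [0.27,[0,0,-14.5],[0,0,0]],
    [0.27,[0,0,-14.5],[0,0,0]],
  ],
)

```text
t: 7.6
tool_pos: [455.3, -343.7, 160.6]
ee_rot: [3.14, -0.004, -0.337]
wrist_force: [-0.3, 0.3, -1.1]
width: 34.1
finger_force: 0.0
```

The socket is released in the tray. Now I'll line up behind the cover, with the fingers spread across the push direction to give two contacts.

```bash
python3 -c "
from h import *
move([564,-170,150],1.394); print(get_obs()['joint_positions'].round(2))"
```

```text
tool [ 455.3 -343.7  160.6] [ 3.14  -0.004 -0.337] t 7.6
shift cm [  4.5  -19.99   1.06] turn deg [  0.26  -0.13 -99.2 ]
[ 0.62  0.49 -0.1   2.01  0.08  0.64 -1.44]
```

carry_out(
  motion=[
    [-0.3,[0.4,-2,0],[0,0,-8]],
    [-0.3,[0.8,-4,0],[0,0,-16]],
    [-0.3,[1.2,-6,0],[0,0,-24]],
    [-0.3,[1.6,-8,0],[0,0,-32]],
    [-0.3,[2.1,-10,0.2],[0,0,-40]],
    [-0.3,[2.6,-12,0.4],[0,0,-48]],
    [-0.3,[3.1,-14,0.6],[0,0,-56]],
    [-0.3,[3.6,-16,0.8],[0,0,-64]],
    [-0.3,[4,-18,1],[0,0,-72]],
    [-0.3,[4.5,-20,1],[0,0,-80]],
  ],
)

```text
t: 8.6
tool_pos: [562.4, -168.0, 146.4]
ee_rot: [-3.139, 0.0, 1.065]
wrist_force: [0.0, -0.2, 0.2]
width: 60.6
finger_force: 0.0
```

carry_out(
  motion=[
    [-0.3,[0,0,0],[0,0,-8]],
    [-0.3,[0,0,0],[0,0,-16]],
    [-0.3,[0,0,0],[0,0,-19]],
    [-0.3,[0,0,0],[0,0,-19]],
    [-0.3,[0,0,0],[0,0,-19]],
  ],
)

```text
t: 9.1
tool_pos: [562.5, -169.0, 147.1]
ee_rot: [-3.14, -0.001, 1.389]
wrist_force: [0.4, 0.5, 0.2]
width: 60.5
finger_force: 0.0
```

```bash
python3 - <<'E'
from h import *
move([564,-169.8,53],1.394); print(get_obs()['width'])
c=wsave('w4'); g=cv2.cvtColor(c['img'],cv2.COLOR_RGB2GRAY)
print(wproj(c,[575.6,-104.8,58]),wproj(c,[596.5,12.8,42]))
cv2.imwrite('pics/w4m.png',c['img'][:,:,::-1])
E
```

```text
tool [ 562.5 -169.   147.1] [-3.140e+00 -1.000e-03  1.389e+00] t 9.1
shift cm [-0.05  0.18  9.41] turn deg [-0.08 -0.04 -0.29]
60.491667265458844
(np.float64(319.8592386665618), np.float64(124.44913390735205)) (np.float64(318.9976778598555), np.float64(-6.2192961540092995))
```

View pics/w4m.png

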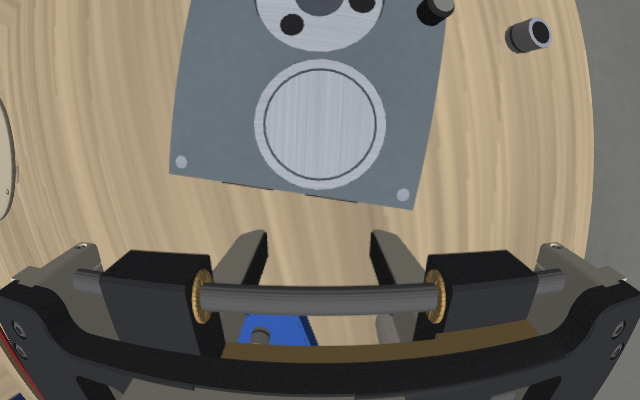

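The cover is at (320,124) as predicted, the recess lies straight ahead along tool x, and the socket is visible in the tray. I'll lower and start pushing.

carry_out(
  motion=[
    [-0.3,[-0.05,0.15,4],[0,0,0]],
    [-0.3,[-0.05,0.15,7],[0,0,0]],
    [-0.3,[-0.05,0.15,9],[0,0,0]],
    [-0.3,[-0.05,0.15,9.45],[0,0,0]],
    [-0.3,[-0.05,0.15,9.45],[0,0,0]],
    [-0.3,[0.4,0.15,9.45],[0,0,0]],
    [-0.3,[0.8,0.15,9.45],[0,0,0]],
    [-0.3,[1.2,0.15,9.45],[0,0,0]],
    [-0.3,[1.6,0.15,9.45],[0,0,0]],
    [-0.3,[2.0,0.15,9.45],[0,0,0]],
  ],
)

```text
t: 10.15
tool_pos: [568.1, -150.1, 54.1]
ee_rot: [3.141, 0.001, 1.39]
wrist_force: [-0.6, -3.2, 2.2]
width: 60.6
finger_force: 1.7
```

```bash
cat >> h.py <<'E'
def status(name):
    c=wsave(name); o=get_obs(); d=np.array([.175,.985])
    print('tcp',o['tool_pos'].round(1),o['ee_rot'].round(3),'F',o['wrist_force'].round(1),'t',round(float(o['t']),2))
    for n,p,z in(('cover',[575.6,-104.8],58),('recess',[596.5,12.8],42)):
        pass
    g=cv2.cvtColor(c['img'],cv2.COLOR_RGB2GRAY); m=(g>140).astype(np.uint8)
    for k in cv2.findContours(m,cv2.RETR_LIST,cv2.CHAIN_APPROX_NONE)[0]:
        if len(k)<120: continue
        for z in(58,42):
            P=np.array([watz(c,*p,z)[:2] for p in k[:,0] if 2<p[0]<637 and p[1]>2])
            if len(P)<80: continue
            q,e=circ(P)
            if 35<q[2]<60 and e<1.5: print('z',z,q.round(1),'err',e.round(2),len(P),'tool-rel along/lat',((q[:2]-o['tool_pos'][:2])@d).round(1),((q[:2]-o['tool_pos'][:2])@[d[1],-d[0]]).round(1))
    return c
E
python3 -c "
from h import *
status('w5')"
```

```text
tcp [ 568.3 -149.1   54.1] [3.141 0.    1.391] F [ 0.1 -2.7  2.3] t 10.2
z 58 [577.7 -97.7  44.5] err 0.14 469 tool-rel along/lat 52.3 0.2
z 42 [577.3 -99.7  48.9] err 0.15 469 tool-rel along/lat 50.3 0.2
z 58 [577.7 -97.7  47. ] err 0.15 496 tool-rel along/lat 52.3 0.2
z 42 [577.3 -99.7  51.7] err 0.17 496 tool-rel along/lat 50.3 0.2
```

carry_out(
  motion=[
    [-0.3,[0.5,0,0.1],[0,0,0]],
    [-0.3,[1.2,0,0.1],[0,0,0]],
    [-0.3,[2,0,0.1],[0,0,0]],
    [-0.3,[2.8,0,0.1],[0,0,0]],
    [-0.3,[3.6,0,0.1],[0,0,0]],
    [-0.3,[4.4,0,0.1],[0,0,0]],
    [-0.3,[5.2,0,0.1],[0,0,0]],
    [-0.3,[6,0,0.1],[0,0,0]],
    [-0.3,[6.5,0,0.1],[0,0,0]],
    [-0.3,[6.5,0,0.1],[0,0,0]],
  ],
)

```text
t: 11.2
tool_pos: [579.9, -84.1, 52.6]
ee_rot: [3.141, -0.001, 1.392]
wrist_force: [-1.1, -1.0, 0.2]
width: 60.7
finger_force: 0.4
```

```bash
python3 -c "
from h import *
status('w6'); print((np.array([596.5,12.8])-get_obs()['tool_pos'][:2])@[.175,.985])"
```

```text
tcp [579.8 -84.5  52.4] [-3.142e+00 -1.000e-03  1.392e+00] F [ 0.2 -0.8 -0.8] t 11.25
z 58 [589.5 -31.4  44.6] err 0.14 475 tool-rel along/lat 54.0 0.3
z 42 [589.1 -33.3  49. ] err 0.16 475 tool-rel along/lat 52.0 0.3
z 58 [589.5 -31.4  47. ] err 0.14 498 tool-rel along/lat 54.0 0.3
z 42 [589.1 -33.3  51.7] err 0.16 498 tool-rel along/lat 52.0 0.3
98.72182944200487
```

carry_out(
  motion=[
    [-0.3,[0.6,0,0],[0,0,0]],
    [-0.3,[1.2,0,0],[0,0,0]],
    [-0.3,[1.8,0,0],[0,0,0]],
    [-0.3,[2.4,0.03,0],[0,0,0]],
    [-0.3,[2.9,0.06,0],[0,0,0]],
    [-0.3,[3.3,0.08,0],[0,0,0]],
    [-0.3,[3.6,0.08,0],[0,0,0]],
    [-0.3,[3.9,0.08,0],[0,0,0]],
    [-0.3,[4.1,0.08,0],[0,0,0]],
    [-0.3,[4.2,0.08,0],[0,0,0]],
  ],
)

```text
t: 12.25
tool_pos: [587.9, -44.2, 52.6]
ee_rot: [3.142, -0.0, 1.391]
wrist_force: [0.0, -0.3, -0.0]
width: 60.4
finger_force: 0.9
```

```bash
python3 -c "
from h import *
status('w7'); print((np.array([596.5,12.8])-get_obs()['tool_pos'][:2])@[.175,.985])"
```

```text
tcp [587.9 -44.   52.6] [-3.142e+00 -1.000e-03  1.391e+00] F [-0.4 -0.2  0.2] t 12.3
z 58 [597.7   8.   44.2] err 0.16 470 tool-rel along/lat 52.9 0.5
z 42 [597.3   6.   48.6] err 0.18 470 tool-rel along/lat 50.9 0.5
z 58 [597.7   7.9  46.6] err 0.17 494 tool-rel along/lat 52.9 0.6
z 42 [597.4   5.9  51.2] err 0.18 494 tool-rel along/lat 50.8 0.6
z 58 [597.6   9.   54.6] err 0.83 576 tool-rel along/lat 53.9 0.2
57.448459938279655
```

carry_out(
  motion=[
    [-0.3,[0.1,0,0],[0,0,0]],
    [-0.3,[0.2,-0.03,0],[0,0,0]],
    [-0.3,[0.3,-0.06,0],[0,0,0]],
    [-0.3,[0.4,-0.1,0],[0,0,0]],
    [-0.3,[0.5,-0.1,0],[0,0,0]],
    [-0.3,[0.5,-0.1,0],[0,0,0]],
    [-0.3,[0.5,-0.1,0],[0,0,0]],
  ],
)

```text
t: 13.0
tool_pos: [587.9, -39.4, 52.6]
ee_rot: [3.142, 0.0, 1.391]
wrist_force: [0.2, -0.8, 0.4]
width: 60.7
finger_force: 0.7
```

```bash
python3 -c "
from h import *
c=status('w8'); s=save('side','side8'); a=c['img'][30:230,160:480]; b=s['img'][155:285,255:405]; d=save('scene','sc8')['img'][140:260,255:425]
cv2.imwrite('pics/m8.png',np.vstack([cv2.resize(a,(560,350)),np.hstack([cv2.resize(b,(280,243)),cv2.resize(d,(280,243))])])[:,:,::-1])"
```

```text
tcp [587.9 -39.4  52.7] [ 3.141 -0.     1.391] F [ 0.7 -1.8  1.4] t 13.05
z 58 [597.7  13.3  43.5] err 0.15 465 tool-rel along/lat 53.7 0.5
z 42 [597.4  11.4  47.9] err 0.17 465 tool-rel along/lat 51.7 0.5
z 58 [597.8  13.3  45.9] err 0.16 485 tool-rel along/lat 53.6 0.5
z 42 [597.5  11.3  50.5] err 0.17 485 tool-rel along/lat 51.6 0.6
z 58 [598.   13.1  52.9] err 0.17 557 tool-rel along/lat 53.6 0.7
z 42 [597.7  11.2  58.2] err 0.19 557 tool-rel along/lat 51.6 0.8
```

View pics/m8.png

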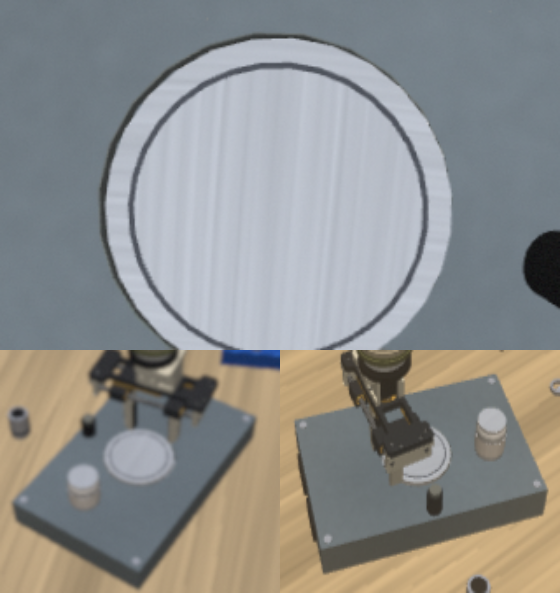

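The cover is in the recess: its circle in the wrist crop appears smaller (about 4 mm lower), resting proud on the studs. I'll back off, close the fingers and press over the centre.

carry_out(
  motion=[
    [-0.3,[-0.5,0,0],[0,0,0]],
    [-0.3,[-0.8,0,-1.5],[0,0,0]],
    [-0.3,[-0.8,0,-3],[0,0,0]],
    [1,[1.5,0,-3],[0,0,0]],
    [1,[4,0,-3],[0,0,0]],
    [1,[5.2,0,-3],[0,0,0]],
    [1,[5.2,0,-3],[0,0,0]],
    [1,[5.2,0,-3],[0,0,0]],
    [1,[5.2,0,-3],[0,0,0]],
  ],
  squeeze=20,
)

```text
t: 14.05
tool_pos: [596.9, 10.2, 82.6]
ee_rot: [-3.141, 0.001, 1.39]
wrist_force: [0.2, -0.9, 0.3]
width: 17.2
finger_force: 0.0
```

```bash
python3 -c "
from h import *
move([597,13,56],1.391); c=status('w9'); print(get_obs()['width'])"
```

```text
tool [596.9  10.2  82.6] [-3.141e+00  1.000e-03  1.390e+00] t 14.05
shift cm [ 0.28 -0.04  2.66] turn deg [-0.02  0.06 -0.08]
tcp [596.9  10.2  82.5] [-3.141e+00  1.000e-03  1.389e+00] F [-0.7 -0.5  0.6] t 14.1
12.908636718708463
```

carry_out(
  motion=[
    [1,[0.3,0,1],[0,0,0]],
    [1,[0.3,0,2],[0,0,0]],
    [1,[0.3,0,2.5],[0,0,0]],
    [1,[0.3,0,2.7],[0,0,0]],
    [1,[0.3,0,2.8],[0,0,0]],
    [1,[0.3,0,2.9],[0,0,0]],
    [1,[0.3,0,3.0],[0,0,0]],
    [1,[0.3,0,3.0],[0,0,0]],
  ],
)

```text
t: 14.9
tool_pos: [597.2, 14.5, 53.7]
ee_rot: [-3.142, 0.001, 1.391]
wrist_force: [-5.6, -0.4, 15.7]
width: 0.5
finger_force: 7.9
```

carry_out(
  motion=[
    [1,[0,0,0.1],[0,0,0]],
    [1,[0,0,0.1],[0,0,0]],
    [1,[0,0,0.2],[0,0,0]],
    [1,[0,0,0.2],[0,0,0]],
    [1,[0,0,0.25],[0,0,0]],
    [1,[0,0,0.25],[0,0,0]],
  ],
)

```text
t: 15.5
tool_pos: [597.4, 14.4, 51.9]
ee_rot: [3.141, 0.002, 1.391]
wrist_force: [-6.7, -1.7, 22.4]
width: 0.3
finger_force: 11.3
```

carry_out(
  motion=[
    [1,[0,0,0.1],[0,0,0]],
    [1,[0,0,0.1],[0,0,0]],
    [1,[0,0,0.2],[0,0,0]],
    [1,[0,0,0.2],[0,0,0]],
    [1,[0,0,0.3],[0,0,0]],
    [1,[0,0,0.3],[0,0,0]],
    [1,[0,0,0.3],[0,0,0]],
  ],
)

```text
t: 16.2
tool_pos: [597.3, 14.4, 50.2]
ee_rot: [3.14, 0.002, 1.391]
wrist_force: [-11.4, -3.0, 38.8]
width: 0.2
finger_force: 19.6
```

carry_out(
  motion=[
    [1,[0,0,-0.5],[0,0,0]],
    [1,[0,0,-1.2],[0,0,0]],
    [1,[-0.4,2,-1.2],[0,0,0]],
    [1,[-0.8,3.7,-1.2],[0,0,0]],
    [1,[-0.8,3.7,-1.2],[0,0,0]],
    [1,[-0.8,3.7,-0.7],[0,0,0]],
    [1,[-0.8,3.7,-0.4],[0,0,0]],
    [1,[-0.8,3.7,-0.2],[0,0,0]],
    [1,[-0.8,3.7,-0.1],[0,0,0]],
    [1,[-0.8,3.7,-0.1],[0,0,0]],
  ],
)

```text
t: 17.2
tool_pos: [631.6, 0.6, 50.3]
ee_rot: [3.141, 0.002, 1.392]
wrist_force: [-7.9, -2.3, 27.8]
width: 0.5
finger_force: 13.7
```

carry_out(
  motion=[
    [1,[0,0,-1.1],[0,0,0]],
    [1,[1.4,-1.7,-1.1],[0,0,0]],
    [1,[2.8,-3.5,-1.1],[0,0,0]],
    [1,[4.2,-5.2,-1.1],[0,0,0]],
    [1,[4.2,-5.2,-1.1],[0,0,0]],
    [1,[4.2,-5.2,-0.6],[0,0,0]],
    [1,[4.2,-5.2,-0.3],[0,0,0]],
    [1,[4.2,-5.2,-0.1],[0,0,0]],
    [1,[4.2,-5.2,0],[0,0,0]],
    [1,[4.2,-5.2,0],[0,0,0]],
  ],
)

```text
t: 18.2
tool_pos: [589.3, 50.0, 50.2]
ee_rot: [3.14, 0.001, 1.39]
wrist_force: [-7.7, -1.0, 32.9]
width: 0.3
finger_force: 16.4
```

carry_out(
  motion=[
    [1,[0,0,-1.1],[0,0,0]],
    [1,[-2.2,-0.4,-1.1],[0,0,0]],
    [1,[-4.4,-0.7,-1.1],[0,0,0]],
    [1,[-6.6,-1.05,-1.1],[0,0,0]],
    [1,[-6.6,-1.05,-1.1],[0,0,0]],
    [1,[-6.6,-1.05,-0.6],[0,0,0]],
    [1,[-6.6,-1.05,-0.3],[0,0,0]],
    [1,[-6.6,-1.05,-0.1],[0,0,0]],
    [1,[-6.6,-1.05,0],[0,0,0]],
    [1,[-6.6,-1.05,0],[0,0,0]],
  ],
)

```text
t: 19.2
tool_pos: [567.4, -11.5, 50.2]
ee_rot: [3.14, 0.001, 1.392]
wrist_force: [-7.4, -3.5, 31.9]
width: 0.5
finger_force: 16.5
```

All three stud points stop at z ≈ 50.2–50.3 under about 30 N. For reference I'll touch the housing top beside the recess, then retreat and check.

carry_out(
  motion=[
    [1,[0,0,-1.1],[0,0,0]],
    [1,[-1.2,-1.2,-1.1],[0,0,0]],
    [1,[-2.3,-2.3,-1.1],[0,0,0]],
    [1,[-2.3,-2.3,-1.1],[0,0,0]],
    [1,[-2.3,-2.3,-0.6],[0,0,0]],
    [1,[-2.3,-2.3,-0.3],[0,0,0]],
    [1,[-2.3,-2.3,-0.1],[0,0,0]],
    [1,[-2.3,-2.3,0],[0,0,0]],
    [1,[-2.3,-2.3,0],[0,0,0]],
  ],
)

```text
t: 20.1
tool_pos: [540.7, -30.3, 50.2]
ee_rot: [3.14, 0.001, 1.392]
wrist_force: [-8.6, -0.6, 37.6]
width: 0.4
finger_force: 18.6
```

carry_out(
  motion=[
    [1,[0,0,-2],[0,0,0]],
    [1,[-2,0,-6],[0,0,0]],
    [1,[-4,0,-10],[0,0,0]],
    [1,[-6,0,-14],[0,0,0]],
    [1,[-6,0,-16],[0,0,0]],
    [1,[-6,0,-16],[0,0,0]],
    [1,[-6,0,-16],[0,0,0]],
  ],
)

```text
t: 20.8
tool_pos: [529.6, -89.7, 207.8]
ee_rot: [3.141, -0.0, 1.391]
wrist_force: [-1.0, -0.1, -0.6]
width: 0.6
finger_force: 0.0
```

```bash
python3 -c "
from h import *
c=status('w10'); s=save('side','side10'); d=save('scene','sc10'); S=s['img'][125:285,245:425]; D=d['img'][140:280,155:395]
cv2.imwrite('pics/m10.png',np.vstack([cv2.resize(c['img'][0:240,100:540],(640,349)),np.hstack([cv2.resize(S,(270,240)),cv2.resize(D,(370,240))])])[:,:,::-1])"
```

```text
tcp [529.2 -89.4 207.1] [-3.141 -0.     1.391] F [-1.3  0.1 -0.5] t 20.85
z 58 [596.2  12.   43.2] err 0.26 236 tool-rel along/lat 111.6 48.3
z 42 [598.9  13.5  45.4] err 0.27 236 tool-rel along/lat 113.5 50.7
z 58 [596.3  12.   46.2] err 0.25 251 tool-rel along/lat 111.7 48.3
z 42 [599.   13.5  48.6] err 0.26 251 tool-rel along/lat 113.6 50.8
z 58 [594.8  11.6  53.3] err 0.41 292 tool-rel along/lat 111.1 47.0
z 42 [597.5  13.1  56. ] err 0.43 292 tool-rel along/lat 113.0 49.3
```

View pics/m10.png

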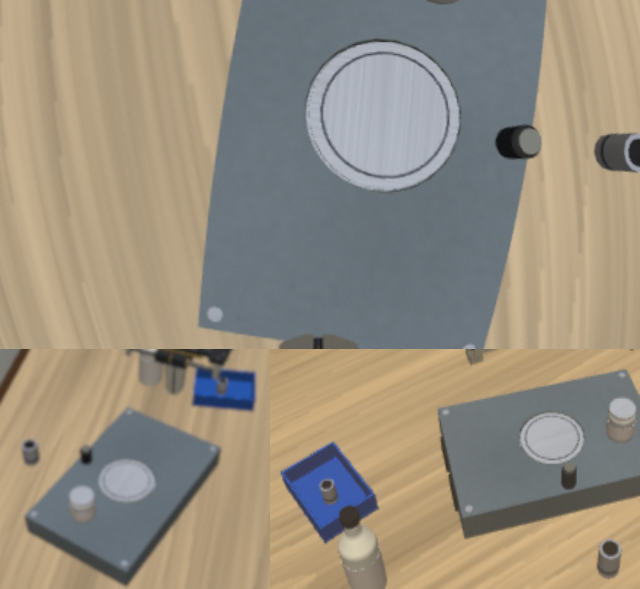

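The housing top reads the same height as the cover (50.2) at the same force. The pictures show the cover flush in the recess at mosaic (383,116), the socket upright in the blue tray at (327,490), and the bystanders undisturbed.

```bash
python3 -c "
from h import *
print(job.job_done())"
```

```text
the job is handed in; nothing more can be done
None
```

The job is handed in: the socket stands in the blue tray, the cover sits flush in the recess (its top read 50.2–50.3 mm over all three studs, the housing's top 50.2 mm), and the tin, battery, oil bottle and wrench were never touched.

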